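# Start the three cooking timers in order

### The job

Three dishes are about to cook, the slowest first: start their timers by pressing the red button, then the yellow one, then the blue one, each gently and fully down with the fingertips. Press only: leave all three timers standing in their places on the worktop, without lifting or shoving them, and do not disturb the jars, tin and salt shaker around them.

Things in the scene. Friction and masses are not known exactly. Their poses are not given: they have to be found in the camera images.
- timer_red: the cooking timer with the red button: a loose round white puck, 68 mm in diameter, 0.35 kg, standing on a rubber foot, with a blank black display on its side. Its white body is 36 mm high (a thin grey collar to 38 mm) and the button stands up out of the middle of its top. Origin: centre of the underside, z up; the display is on its -x side
- timer_red_button (a joint): how far the red button is pushed in: 0 = up (the start), 0.008 m = fully down; it goes straight down, takes about 3 N, has no return spring and stays where it is pushed. The timer runs from 5 mm down. The coloured top is a soft silicone cap, which also gives under the finger (2 N per mm, up to 6 mm) and comes back when released, so the finger goes about 1.5 mm further than the button and about 3 mm further than its 8 mm when pressing with 6 N
- timer_red_top (a point): centre of the flat top of the red cap (round, 38 mm in diameter); 56 mm above the worktop while up, 48 mm once the button is fully down and let go; it moves with the cap
- timer_yellow: the cooking timer with the yellow button: a loose round white puck, 68 mm in diameter, 0.35 kg, standing on a rubber foot, with a blank black display on its side. Its white body is 36 mm high (a thin grey collar to 38 mm) and the button stands up out of the middle of its top. Origin: centre of the underside, z up; the display is on its -x side
- timer_yellow_button (a joint): how far the yellow button is pushed in: 0 = up (the start), 0.008 m = fully down; it goes straight down, takes about 3 N, has no return spring and stays where it is pushed. The timer runs from 5 mm down. The coloured top is a soft silicone cap, which also gives under the finger (2 N per mm, up to 6 mm) and comes back when released, so the finger goes about 1.5 mm further than the button and about 3 mm further than its 8 mm when pressing with 6 N
- timer_yellow_top (a point): centre of the flat top of the yellow cap (round, 38 mm in diameter); 56 mm above the worktop while up, 48 mm once the button is fully down and let go; it moves with the cap
- timer_blue: the cooking timer with the blue button: a loose round white puck, 68 mm in diameter, 0.35 kg, standing on a rubber foot, with a blank black display on its side. Its white body is 36 mm high (a thin grey collar to 38 mm) and the button stands up out of the middle of its top. Origin: centre of the underside, z up; the display is on its -x side
- timer_blue_button (a joint): how far the blue button is pushed in: 0 = up (the start), 0.008 m = fully down; it goes straight down, takes about 3 N, has no return spring and stays where it is pushed. The timer runs from 5 mm down. The coloured top is a soft silicone cap, which also gives under the finger (2 N per mm, up to 6 mm) and comes back when released, so the finger goes about 1.5 mm further than the button and about 3 mm further than its 8 mm when pressing with 6 N
- timer_blue_top (a point): centre of the flat top of the blue cap (round, 38 mm in diameter); 56 mm above the worktop while up, 48 mm once the button is fully down and let go; it moves with the cap
- red_lid_pot: bystander: small jar with a red lid, 58 mm in diameter, 50 mm high, loose. Origin: centre of its underside
- salt_shaker: bystander: white salt shaker, 44 mm in diameter, 90 mm high, loose. Origin: centre of its underside
- spice_jar: bystander: glass spice jar with a green cap, 46 mm in diameter, 106 mm high, loose. Origin: centre of its underside
- food_tin: bystander: green food tin, 75 mm in diameter, 58 mm high, loose. Origin: centre of its underside

How it is judged:
By the outcome, as a careful person would: the job done as asked, in the order asked, and still so for the second after the job is handed in, with the robot touching nothing.
It also fails if it takes over 43 s, if anything falls off the work surface, if the arm or the gripper's body presses on something with over 40 N, if the wrist force passes 120 N, or if a joint passes its speed limit or range.

### The arm

A 7-joint arm with a two-finger parallel gripper is mounted at the origin on a cart in front of the work surface, level with it; the furniture and walls round the work are solid. World frame = base frame: x ahead of the robot, y to its left, z up, the work surface at z = 0. Lengths are in m, angles in rad, forces in N, time in s.
With the tool pointing down it reaches from about 0.4 to 0.85 m from the base axis. Payload 10.4 kg.
Tool frame: the origin (TCP) lies between the finger pads; the fingertips stand 22 mm ahead of it and the grasp point (between the pads) lies 3 mm ahead of it; z points along the fingers, y is the line along which they close (so a half turn about z gives the same grasp; the last joint's range is limited). The gripper opens to 85 mm and grips with 20 to 120 N. Pads are 22 mm wide; open, the fingers measure 114 mm over their backs; the gripper's body (76 mm by 85 mm) begins 54 mm behind the grasp point. The pads swing forward as they close: fully open they stand 13 mm farther back than shut.
Start: joints at [-0.769, 0.332, -0.065, 1.46, 0.022, 1.35, -0.088], TCP at [0.459, 0.424, 0.233] pointing down, gripper open.
Joint ranges: [-2.6, 2.6], [-0.5, 2.12], [-1.47, 1.34], [0.16, 2.42], [-1.27, 4.41], [0.06, 2.06], [-2.6, 2.6]. Speed limits (rad/s): [2.22, 2.22, 2.79, 2.79, 3.14, 3.14, 3.14].

### API

Orientations are given as a unit quaternion [x, y, z, w].
In Python, from workcell import manip, camera, ticket, boxes_of, outline_of gives the robot as it stands.
- The arm moves only by the tool carry_out, never from a script. Its argument "deltas" is a list of rows, each a list of 5 numbers: the shift along the tool's x, y, z as a fraction of full scale, then the turn about the tool's z as a fraction of full scale, then the opening, from -1 (shut) to 1 (fully open), so that 0 is half open. In form: [[tx, ty, tz, spin, gripper], ...]. A call has 1 to 20 rows; each row is the pose to reach, as a shift and turn from the pose commanded when the call began, along the tool's axes at that moment; what a row does not reach only later rows make up. Full scale, the value 1, is 150 mm for a shift and 30 degrees for a turn. A row lasts 1/8 s, in which the tool goes at most 62.5 mm and 10.7 degrees, less where a joint would pass 70% of its speed; a pose out of reach is approached as far as the arm can. A call with a number of a shift or a turn outside -1 to 1 is refused whole. A call with a gripper value outside its range is refused whole. The fingers move at their own pace and stop on an object; "force" is the grip in N (left out, the last holds). Time passes only in rows, so rows that repeat a pose let the fingers close. It gives the time, the measured TCP pose, the force, the opening and the grip force at its end, in the units of the state.
- manip.get_obs(): the state, without advancing time (a new reading comes with each control period).
- camera(name): name is "scene" or "top" or "wrist"; returns a dict with "img" (480x640x3 uint8, red, green, blue), "depth" (480x640 float32, m along the optical axis (not along the pixel's ray), 0 where there is no reading), "vertical_fov" (degrees; the focal length in pixels is half the picture's height over the tangent of half this angle, whatever the lens; pixels are square), "cx", "cy" (the principal point, pixels), "R" (3x3) and "t" (3): a world point X has camera coordinates R X + t. Camera axes: x right, y down, z forward; pixel columns grow to the right and rows downward; lengths in m; the calibration is good to about 2 mm. A picture is of the moment at which its call begins.
- ticket.hand_in(): hands the job in; it is judged then, once.
Trained networks look in a picture, given as the dict that the camera call returned (one of the last four; its "shot" number tells which), for a name from the list of things; names that differ only in an ending like _2 or _b are one class to them, and where a whole thing is asked for, a point or a joint stands for the part that bears it (a point fixed in the world has none). Each returns a list of dicts, best first, with "conf" (0 to 1); they miss things now and then, are a little off and sometimes report something else, mostly with a low value. They report only what shows in the picture. A call takes as long as a camera call.
- boxes_of(query, picture): "position" ([x, y, z] in m, in world coordinates, good to about 4 mm: the middle of the surface that is visible of it).
- outline_of(query, picture): "region" (480x640 bool, what is visible of it).
The state is a dict: "clock": time; "joint_pos": joint angles; "joint_velocities": joint speeds; "tau": joint torques, N m; "position": TCP position; "ee_rot": TCP orientation; "ft_force": force on the tool from outside, world axes, zero at the start; "torque": the same for the moment, N m; "grip_width": opening from 0.0 (shut) to 1.0 (fully open); "grasp_force": force on a finger pad.
Only numpy, scipy, OpenCV 4.12 (cv2) and the standard library are available. Lean on these libraries where they do the work, as an engineer would, in place of code of your own. Each camera call takes 0.05 s, during which the arm holds its last target. There are 200 camera calls.

## Working session

There is one attempt and no reset: what is moved stays moved. The work goes in short steps, Python scripts to look and compute and a tool call to move; the robot and the scene stay as the last step left them, time stands still between calls to the robot, and variables do not carry over. Pictures are saved under pics/ and viewed, at most 10 in all, crops included, and the job is handed in when it is done.

Besides the shell and the picture viewer there is one more tool, called after "Emit:" as name(argument=value, ...) on one line, values as JSON. carry_out: Moves the arm, as the interface text tells. Its arguments: {"type":"object","properties":{"deltas":{"type":"array","items":{"type":"array","items":{"type":"number"}}},"force":{"type":"number"}},"required":["deltas"]}

```bash
mkdir -p pics; cat > h.py <<'E'
import numpy as np, cv2
from workcell import manip, camera, ticket, boxes_of, outline_of
def world(p, mask):
    f=240/np.tan(np.radians(p["vertical_fov"])/2)
    v,u=np.nonzero(mask&(p["depth"]>0)); z=p["depth"][v,u]
    X=np.c_[(u-p["cx"])/f*z,(v-p["cy"])/f*z,z]
    return (X-np.array(p["t"]))@np.array(p["R"]), u, v
def save(p,n): cv2.imwrite("pics/"+n,p["img"][...,::-1])
E
python3 - <<'E'
from h import *
o=manip.get_obs(); print({k:np.round(o[k],3) for k in("clock","position","ee_rot","grip_width","ft_force")})
for c in("top","scene"):
    p=camera(c); save(p,c+"1.png"); print(c, np.round(-np.array(p["R"]).T@p["t"],3))
    for n in("timer_red_top","timer_yellow_top","timer_blue_top","red_lid_pot","salt_shaker","spice_jar","food_tin"):
        b=boxes_of(n,p); print(n,[(np.round(d["position"],3).tolist(),round(d["conf"],2)) for d in b[:2]])
        r=outline_of(n,p)
        if r:
            X,u,v=world(p,r[0]["region"])
            if len(X): 
                s=X[X[:,2]>np.percentile(X[:,2],95)-.004]
                print("   px",int(u.mean()),int(v.mean()),len(X),"top z",s[:,2].mean().round(4),"mid",((s.min(0)+s.max(0))/2).round(4)[:2],"ext",np.ptp(s,0).round(3)[:2], r[0]["conf"])
E
```

```text
{'clock': np.float64(0.0), 'position': array([0.459, 0.424, 0.232]), 'ee_rot': array([ 0.401,  0.916, -0.001, -0.   ]), 'grip_width': np.float64(0.999), 'ft_force': array([0.229, 0.357, 0.426])}
top [0.271 0.08  1.625]
timer_red_top [([0.562, 0.344, 0.054], 0.71)]
   px 213 254 162 top z 0.0597 mid [0.5608 0.3414] ext [0.034 0.032] 0.67
timer_yellow_top []
   px 284 270 137 top z 0.0596 mid [0.5149 0.1523] ext [0.032 0.029] 0.54
timer_blue_top [([0.462, -0.068, 0.051], 0.54), ([0.563, 0.341, 0.061], 0.24)]
   px 368 286 178 top z 0.0588 mid [ 0.4672 -0.0666] ext [0.035 0.035] 0.69
red_lid_pot [([0.646, 0.19, 0.051], 0.92)]
   px 269 222 427 top z 0.0538 mid [0.6519 0.1914] ext [0.056 0.052] 0.71
salt_shaker [([0.698, 0.36, 0.073], 0.49)]
   px 205 202 246 top z 0.0896 mid [0.7085 0.3639] ext [0.026 0.024] 0.7
spice_jar [([0.56, 0.427, 0.107], 0.74)]
   px 177 252 389 top z 0.1097 mid [0.5666 0.4353] ext [0.038 0.039] 0.74
food_tin [([0.562, 0.425, 0.109], 0.58)]
   px 438 289 800 top z 0.0591 mid [ 0.4601 -0.2543] ext [0.074 0.074] 0.85
scene [ 0.471 -0.515  1.046]
timer_red_top [([0
[... 176 characters left out ...]
0564 mid [0.5186 0.1507] ext [0.034 0.036] 0.59
timer_blue_top [([0.469, -0.075, 0.059], 0.7), ([0.468, -0.086, 0.039], 0.43)]
   px 291 327 308 top z 0.0563 mid [ 0.4682 -0.0709] ext [0.035 0.037] 0.73
red_lid_pot [([0.656, 0.18, 0.051], 0.88), ([0.466, -0.075, 0.057], 0.58)]
   px 357 216 706 top z 0.051 mid [0.6532 0.1896] ext [0.055 0.056] 0.91
salt_shaker [([0.704, 0.35, 0.051], 0.66)]
   px 366 152 437 top z 0.1195 mid [0.6599 0.1609] ext [0.125 0.423] 0.62
spice_jar [([0.564, 0.42, 0.069], 0.71)]
   px 305 134 748 top z 0.1068 mid [0.5675 0.4344] ext [0.042 0.042] 0.77
food_tin [([0.462, -0.246, 0.054], 0.79)]
   px 300 414 832 top z 0.0559 mid [ 0.4587 -0.2454] ext [0.073 0.053] 0.74
```

View pics/scene1.png

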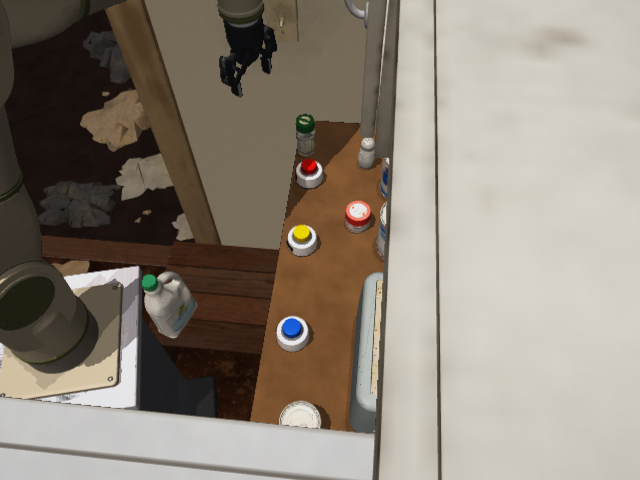

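View pics/top1.png

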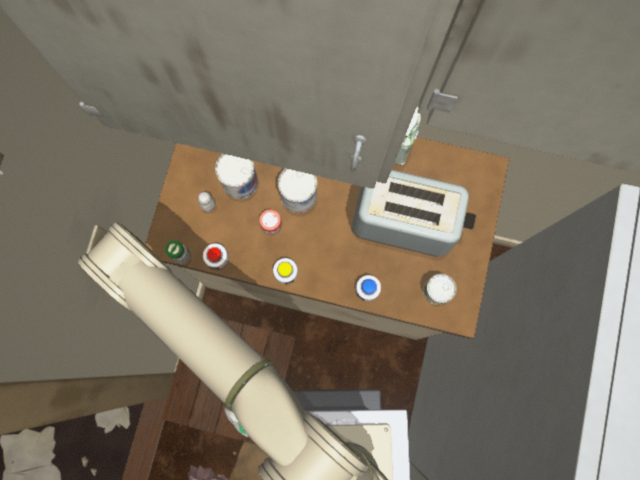

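The scene view shows the red cap at (308,167), yellow at (301,233) and blue at (291,327). Both views agree to about 4 mm, and cap heights match 56 mm. The spice jar is about 94 mm from red. I'll move above red with the fingers shut.

Emit:
carry_out(deltas=[[-0.2, 0.03, 0, 0, -1], [-0.45, 0.06, 0, 0, -1], [-0.7, 0.09, 0, 0, -1], [-0.87, 0.12, 0, 0, -1], [-0.87, 0.12, 0, 0, -1], [-0.87, 0.12, 0.2, 0, -1], [-0.87, 0.12, 0.4, 0, -1], [-0.87, 0.12, 0.55, 0, -1], [-0.87, 0.12, 0.65, 0, -1], [-0.87, 0.12, 0.7, 0, -1], [-0.87, 0.12, 0.7, 0, -1], [-0.87, 0.12, 0.7, 0, -1]], force=40)

```text
clock: 3.0
position: [0.5612, 0.341, 0.1286]
ee_rot: [0.401, 0.916, 0.001, 0.0]
ft_force: [-0.9, -0.0, -0.0]
grip_width: 0.003
grasp_force: 0.0
```

```bash
cat > look.py <<'E'
from h import *
import sys
c=sys.argv[1]
from scipy.spatial.transform import Rotation as Ro
for cam in("wrist","scene"):
    p=camera(cam)
    if cam=="wrist": save(p,"wrist_%s.png"%c)
    r=outline_of("timer_%s_top"%c,p); hsv=cv2.cvtColor(p["img"],cv2.COLOR_RGB2HSV)
    X,u,v=world(p,(hsv[...,1]>150)&(hsv[...,2]>60)); h=hsv[v,u,0].astype(int)
    hue={"red":0,"yellow":29,"blue":112}[c]; d=np.abs((h-hue+90)%180-90)
    g={"red":(.561,.34),"yellow":(.518,.151),"blue":(.468,-.07)}[c]
    s=X[(d<10)&(X[:,2]>.04)&(X[:,2]<.064)&(np.hypot(X[:,0]-g[0],X[:,1]-g[1])<.03)]
    if len(s)>20: print(cam,len(s),"z",np.percentile(s[:,2],[5,50,95]).round(4),"mid",((s.min(0)+s.max(0))/2).round(4)[:2],"ext",np.ptp(s,0).round(3)[:2],"net",[x["conf"] for x in r])
    else: print(cam,"few",len(s))
o=manip.get_obs();R=Ro.from_quat(o["ee_rot"]).as_matrix()
print(o["clock"],o["position"].round(4),R.round(3).tolist(),o["grip_width"],o["ft_force"].round(2),o["joint_pos"].round(2))
E
python3 look.py red
```

```text
wrist 2632 z [0.0506 0.0557 0.0569] mid [0.5614 0.3434] ext [0.037 0.037] net [0.74]
scene 190 z [0.0441 0.055  0.059 ] mid [0.562  0.3393] ext [0.036 0.04 ] net [0.6, 0.51]
3.2 [0.561  0.3407 0.1282] [[-0.679, 0.734, 0.001], [0.734, 0.679, 0.001], [-0.0, 0.001, -1.0]] -0.0007341393086678508 [-0.69 -0.21  0.11] [-0.61  0.47 -0.01  1.5   0.    1.17  0.13]
```

Emit:
carry_out(deltas=[[0, 0, 0.15, 0, -1], [0, 0, 0.25, 0, -1], [0, 0, 0.3, 0, -1], [0, 0, 0.33, 0, -1], [0, 0, 0.345, 0, -1], [0, 0, 0.36, 0, -1], [0, 0, 0.36, 0, -1], [0, 0, 0.36, 0, -1]])

```text
clock: 4.2
position: [0.5609, 0.3407, 0.0739]
ee_rot: [0.401, 0.916, 0.0, 0.0]
ft_force: [0.0, -0.3, 0.1]
grip_width: -0.002
grasp_force: 0.0
```

View pics/wrist_red.png

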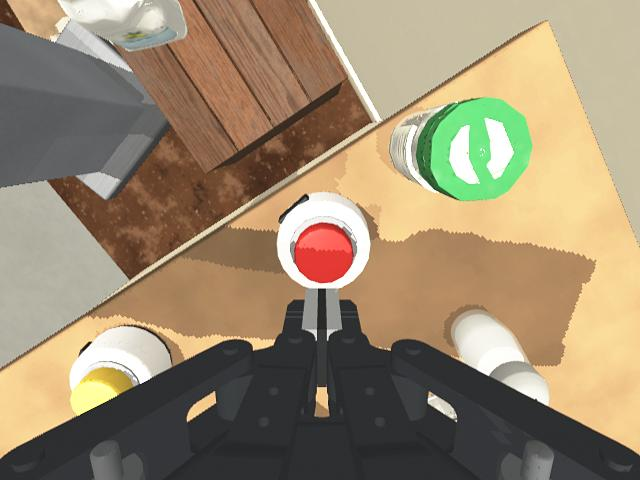

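Wrist view: red cap at (322,253) in line with the shut fingertips at (322,295); the jar is well aside. There is no force yet, so I'll go down in small steps.

Emit:
carry_out(deltas=[[0, 0, 0.01, 0, -1], [0, 0, 0.02, 0, -1], [0, 0, 0.02, 0, -1], [0, 0, 0.02, 0, -1]])

```text
clock: 4.7
position: [0.5608, 0.3406, 0.0706]
ee_rot: [0.401, 0.916, 0.0, 0.0]
ft_force: [0.4, -0.1, -0.0]
grip_width: 0.002
grasp_force: 0.0
```

```bash
python3 - <<'E'
from h import *
p=camera("scene"); i=p["img"][110:230,240:400]; cv2.imwrite("pics/press.png",cv2.resize(i[...,::-1],None,fx=4,fy=4,interpolation=2))
o=manip.get_obs();print(o["position"],o["ft_force"],o["tau"].round(2))
E
```

```text
[0.56082702 0.3406442  0.0706376 ] [-0.44509767  0.36417714 -0.34014255] [-0.000e+00 -7.085e+01  1.190e+00 -3.524e+01  1.000e-02  0.000e+00
  0.000e+00]
```

View pics/press.png

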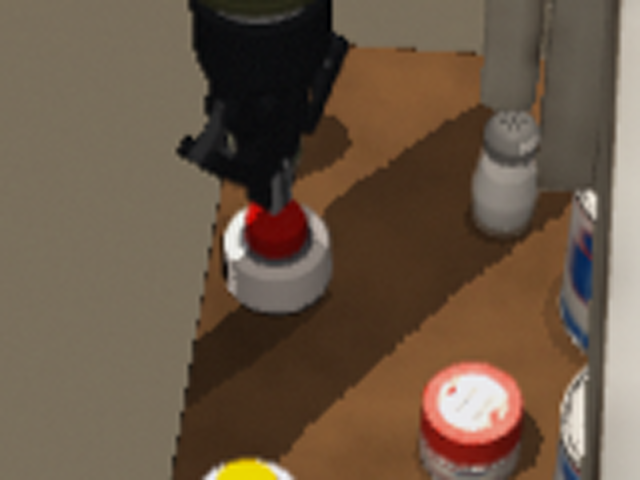

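The picture shows the tip just above the red cap with no contact yet (crop about (275,205)). The real tip offset is shorter than assumed, so I'll keep creeping down.

Emit:
carry_out(deltas=[[0, 0, 0.01, 0, -1], [0, 0, 0.02, 0, -1], [0, 0, 0.02, 0, -1]])

```text
clock: 5.12
position: [0.5607, 0.3405, 0.0674]
ee_rot: [0.401, 0.916, -0.0, -0.0]
ft_force: [0.8, -1.1, -0.7]
grip_width: 0.002
grasp_force: 0.0
```

Emit:
carry_out(deltas=[[0, 0, 0.007, 0, -1], [0, 0, 0.013, 0, -1], [0, 0, 0.013, 0, -1]])

```text
clock: 5.5
position: [0.5608, 0.3405, 0.0656]
ee_rot: [0.401, 0.916, -0.0, -0.0]
ft_force: [-0.1, 0.5, 0.2]
grip_width: -0.002
grasp_force: 0.0
```

```bash
python3 look.py red; python3 - <<'E'
from h import *
p=camera("scene"); i=p["img"][110:230,240:400]; cv2.imwrite("pics/press2.png",cv2.resize(i[...,::-1],None,fx=4,fy=4,interpolation=2))
E
```

```text
wrist 2696 z [0.0452 0.0554 0.0567] mid [0.561  0.3449] ext [0.036 0.034] net [0.75]
scene 147 z [0.0426 0.0542 0.058 ] mid [0.5627 0.337 ] ext [0.035 0.035] net [0.61]
5.7 [0.5608 0.3406 0.0657] [[-0.679, 0.734, 0.0], [0.734, 0.679, 0.0], [0.0, 0.0, -1.0]] 0.00012223084400868862 [ 0.17 -0.13 -0.86] [-0.61  0.53 -0.01  1.55  0.01  1.06  0.13]
```

View pics/wrist_red.png

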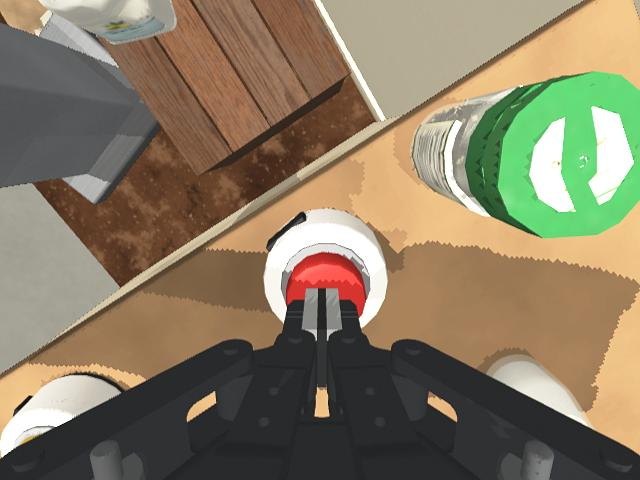

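View pics/press2.png

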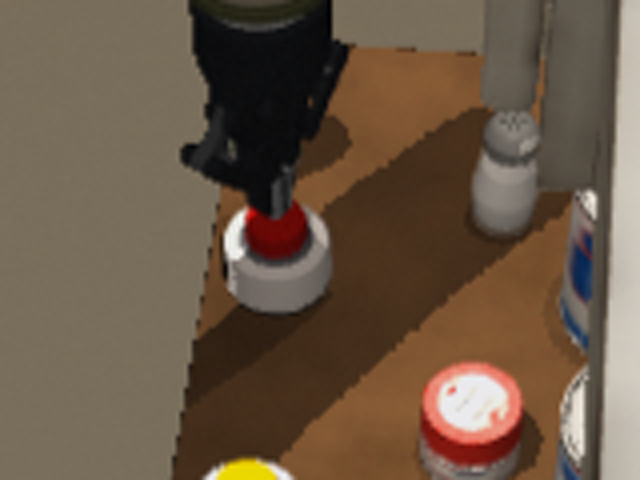

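Cap still up (0.056). The tips at (322,292) in the wrist view overlap the cap, so I'll measure their height from wrist depth.

```bash
python3 - <<'E'
from h import *
p=camera("wrist"); m=np.zeros((480,640),bool); m[284:330:4,310]=1;m[284:330:4,334]=1
X,u,v=world(p,m)
for a,b,c in zip(u,v,X): print(a,b,c.round(4))
print(manip.get_obs()["position"])
E
```

```text
310 284 [0.5514 0.344  0.0554]
334 284 [0.5589 0.3517 0.0566]
310 288 [0.5489 0.3473 0.0694]
334 288 [0.5559 0.3542 0.0699]
310 292 [0.5491 0.3472 0.0728]
334 292 [0.5564 0.3536 0.0723]
310 296 [0.5492 0.3474 0.0767]
334 296 [0.5563 0.3535 0.0759]
310 300 [0.5493 0.3473 0.0801]
334 300 [0.5559 0.3536 0.0804]
310 304 [0.5491 0.3477 0.0844]
334 304 [0.5557 0.3537 0.0842]
310 308 [0.5492 0.3477 0.0875]
334 308 [0.5557 0.3535 0.0872]
310 312 [0.5495 0.3476 0.0901]
334 312 [0.556  0.3531 0.0893]
310 316 [0.5492 0.3481 0.0942]
334 316 [0.5554 0.3536 0.0938]
310 320 [0.5495 0.3478 0.0961]
334 320 [0.5551 0.3537 0.0971]
310 324 [0.5496 0.3478 0.0988]
334 324 [0.5552 0.3534 0.0994]
310 328 [0.5495 0.348  0.1018]
334 328 [0.5558 0.3528 0.1005]
[0.56086783 0.34062592 0.06572182]
```

Visible finger ends are at about z=0.069, some 12 mm above the cap, so the arm can keep creeping down on force.

Emit:
carry_out(deltas=[[0, 0, 0.01, 0, -1], [0, 0, 0.025, 0, -1], [0, 0, 0.04, 0, -1], [0, 0, 0.04, 0, -1], [0, 0, 0.04, 0, -1]])

```text
clock: 6.42
position: [0.5608, 0.3407, 0.0597]
ee_rot: [0.401, 0.916, 0.0, 0.0]
ft_force: [-0.2, -0.0, 0.7]
grip_width: -0.0
grasp_force: 0.0
```

Emit:
carry_out(deltas=[[0, 0, 0.01, 0, -1], [0, 0, 0.02, 0, -1], [0, 0, 0.02, 0, -1], [0, 0, 0.02, 0, -1]])

```text
clock: 6.92
position: [0.5609, 0.3407, 0.0568]
ee_rot: [0.401, 0.916, 0.0, 0.0]
ft_force: [-0.0, -0.1, 0.8]
grip_width: -0.0
grasp_force: 0.7
```

Emit:
carry_out(deltas=[[0, 0, 0.01, 0, -1], [0, 0, 0.02, 0, -1], [0, 0, 0.02, 0, -1], [0, 0, 0.02, 0, -1]])

```text
clock: 7.42
position: [0.5609, 0.3406, 0.0537]
ee_rot: [0.401, 0.916, 0.0, 0.0]
ft_force: [-0.1, -0.1, 1.5]
grip_width: -0.004
grasp_force: 1.2
```

```bash
cat > tip.py <<'E'
from h import *
p=camera("wrist"); m=np.zeros((480,640),bool); m[284:300:3,308:312]=1;m[284:300:3,332:336]=1
X,u,v=world(p,m)
for r in sorted(set(v)): print(r,np.median(X[v==r],0).round(4))
X,u,v=world(p,np.ones((480,640),bool)); h=cv2.cvtColor(p["img"],cv2.COLOR_RGB2HSV)[v,u]
s=X[(h[:,1]>150)&((h[:,0]<8)|(h[:,0]>172))&(np.hypot(X[:,0]-.561,X[:,1]-.34)<.022)]
print("cap",len(s),np.percentile(s[:,2],[50,90,97]).round(4)); o=manip.get_obs(); print(o["position"],o["ft_force"],o["grasp_force"])
E
python3 tip.py
```

```text
284 [0.5527 0.3503 0.0522]
287 [0.5536 0.3493 0.0518]
290 [0.5525 0.3504 0.0592]
293 [0.5494 0.3476 0.0616]
296 [0.5525 0.3505 0.0651]
299 [0.5523 0.3506 0.0676]
cap 2409 [0.0514 0.0527 0.0533]
[0.56085118 0.3406499  0.05373925] [ 0.05125282 -0.57706558  2.78595489] 1.1489205993711948
```

Contact made: about 2 N with the cap about 3.5 mm down. I'll press on gently.

Emit:
carry_out(deltas=[[0, 0, 0.01, 0, -1], [0, 0, 0.02, 0, -1], [0, 0, 0.03, 0, -1], [0, 0, 0.035, 0, -1], [0, 0, 0.035, 0, -1], [0, 0, 0.035, 0, -1]])

```text
clock: 8.22
position: [0.5609, 0.3406, 0.0485]
ee_rot: [0.401, 0.916, 0.0, 0.0]
ft_force: [0.8, 1.6, 1.5]
grip_width: 0.0
grasp_force: 1.2
```

```bash
python3 tip.py | tail -2
```

```text
cap 2102 [0.0464 0.0475 0.0483]
[0.56085259 0.34065023 0.04844832] [0.36377221 0.7983091  2.108464  ] 1.1525763105601072
```

Emit:
carry_out(deltas=[[0, 0, 0.007, 0, -1], [0, 0, 0.014, 0, -1], [0, 0, 0.014, 0, -1], [0, 0, 0.014, 0, -1]])

```text
clock: 8.78
position: [0.5609, 0.3407, 0.0466]
ee_rot: [0.401, 0.916, 0.0, 0.0]
ft_force: [-0.3, -0.6, 4.5]
grip_width: -0.002
grasp_force: 2.8
```

```bash
python3 tip.py | tail -2
```

```text
cap 2002 [0.0446 0.0457 0.0464]
[0.56086695 0.34068689 0.04662834] [-2.10738534  0.60721043  6.43966321] 2.808099165558815
```

The force rose to 6 N, well above 3 N, so the button is bottomed. I'll lift off and head to yellow.

Emit:
carry_out(deltas=[[0, 0, -0.03, 0, -1], [0, 0, -0.1, 0, -1], [0, 0, -0.3, 0, -1], [0, 0, -0.45, 0, -1], [0, 0, -0.45, 0, -1], [-0.15, -0.2, -0.45, 0, -1], [-0.4, -0.5, -0.45, 0, -1], [-0.6, -0.8, -0.45, 0, -1], [-0.73, -1, -0.45, 0, -1], [-0.73, -1, -0.45, 0, -1], [-0.73, -1, -0.45, 0, -1]])

```text
clock: 10.2
position: [0.5247, 0.159, 0.1134]
ee_rot: [0.401, 0.916, -0.0, -0.0]
ft_force: [-0.1, 0.6, -0.5]
grip_width: 0.0
grasp_force: 0.0
```

```bash
python3 look.py red | head -2;  python3 look.py yellow
```

```text
wrist 4414 z [0.0428 0.0478 0.0492] mid [0.5614 0.3416] ext [0.037 0.036] net [0.62, 0.15]
scene few 0
wrist 3097 z [0.0496 0.0557 0.0569] mid [0.5176 0.1542] ext [0.037 0.037] net [0.69]
scene 240 z [0.0432 0.0553 0.0587] mid [0.5179 0.1507] ext [0.037 0.038] net [0.68]
10.6 [0.5249 0.1588 0.1137] [[-0.679, 0.734, -0.0], [0.734, 0.679, 0.0], [0.0, -0.0, -1.0]] -0.006416157695962482 [ 0.15 -1.35  0.89] [-0.41  0.26  0.04  1.81 -0.01  1.07  0.38]
```

Red is fully down (0.048) and hasn't moved. Yellow next.

Emit:
carry_out(deltas=[[0, -0.065, 0, 0, -1], [0, -0.065, 0.1, 0, -1], [0, -0.065, 0.22, 0, -1], [0, -0.065, 0.31, 0, -1], [0, -0.065, 0.35, 0, -1], [0, -0.065, 0.365, 0, -1], [0, -0.065, 0.38, 0, -1], [0, -0.065, 0.39, 0, -1], [0, -0.065, 0.4, 0, -1], [0, -0.065, 0.41, 0, -1], [0, -0.065, 0.42, 0, -1], [0, -0.065, 0.43, 0, -1], [0, -0.065, 0.435, 0, -1], [0, -0.065, 0.435, 0, -1], [0, -0.065, 0.435, 0, -1]])

```text
clock: 12.48
position: [0.518, 0.1519, 0.0487]
ee_rot: [0.401, 0.916, 0.0, 0.0]
ft_force: [2.2, 0.9, 2.3]
grip_width: 0.0
grasp_force: 1.2
```

Emit:
carry_out(deltas=[[0, 0, 0.006, 0, -1], [0, 0, 0.011, 0, -1], [0, 0, 0.011, 0, -1], [0, 0, 0.011, 0, -1]])

```text
clock: 12.98
position: [0.518, 0.1518, 0.0471]
ee_rot: [0.401, 0.916, 0.0, 0.0]
ft_force: [1.7, 0.7, 5.2]
grip_width: 0.003
grasp_force: 2.3
```

Emit:
carry_out(deltas=[[0, 0, -0.03, 0, -1], [0, 0, -0.1, 0, -1], [0, 0, -0.3, 0, -1], [0, 0, -0.45, 0, -1], [0, 0, -0.45, 0, -1], [-0.15, -0.2, -0.45, 0, -1], [-0.4, -0.45, -0.45, 0, -1], [-0.65, -0.75, -0.45, 0, -1], [-0.85, -1, -0.45, 0, -1], [-0.85, -1, -0.45, 0, -1], [-0.85, -1, -0.45, 0, -1]])

```text
clock: 14.35
position: [0.4938, -0.043, 0.1138]
ee_rot: [0.401, 0.916, -0.0, -0.001]
ft_force: [-0.9, 0.8, 0.1]
grip_width: -0.001
grasp_force: 0.0
```

```bash
python3 look.py yellow | head -2;  python3 look.py blue
```

```text
wrist 801 z [0.0404 0.0443 0.047 ] mid [0.5176 0.1434] ext [0.037 0.019] net [0.87]
scene few 0
wrist 1356 z [0.0454 0.0552 0.0566] mid [ 0.4677 -0.0666] ext [0.037 0.037] net [0.85, 0.2]
scene 282 z [0.0481 0.0551 0.0586] mid [ 0.4676 -0.0697] ext [0.036 0.04 ] net [0.71]
14.75 [ 0.4942 -0.0432  0.1143] [[-0.679, 0.734, -0.0], [0.734, 0.679, 0.0], [0.0, -0.0, -1.0]] -0.00044123004988787614 [ 1.18 -0.15 -0.01] [-0.17  0.15  0.18  1.95 -0.03  1.04  0.77]
```

Emit:
carry_out(deltas=[[0, -0.12, 0, 0, -1], [0, -0.244, 0, 0, -1], [0, -0.244, 0.1, 0, -1], [0, -0.244, 0.22, 0, -1], [0, -0.244, 0.31, 0, -1], [0, -0.244, 0.35, 0, -1], [0, -0.244, 0.365, 0, -1], [0, -0.244, 0.38, 0, -1], [0, -0.244, 0.39, 0, -1], [0, -0.244, 0.4, 0, -1], [0, -0.244, 0.41, 0, -1], [0, -0.244, 0.42, 0, -1], [0, -0.244, 0.43, 0, -1], [0, -0.244, 0.437, 0, -1], [0, -0.244, 0.437, 0, -1], [0, -0.244, 0.437, 0, -1]])

```text
clock: 16.75
position: [0.4675, -0.0685, 0.0489]
ee_rot: [0.401, 0.916, 0.0, 0.0]
ft_force: [1.4, 0.1, 2.5]
grip_width: 0.003
grasp_force: 1.2
```

Emit:
carry_out(deltas=[[0, 0, 0.006, 0, -1], [0, 0, 0.012, 0, -1], [0, 0, 0.012, 0, -1], [0, 0, 0.012, 0, -1]])

```text
clock: 17.25
position: [0.4675, -0.0685, 0.0472]
ee_rot: [0.401, 0.916, 0.0, 0.0]
ft_force: [1.5, 0.4, 4.0]
grip_width: 0.001
grasp_force: 2.2
```

Bottomed as well. I'll lift straight up and check all three.

Emit:
carry_out(deltas=[[0, 0, -0.03, 0, -1], [0, 0, -0.1, 0, -1], [0, 0, -0.3, 0, -1], [0, 0, -0.55, 0, -1], [0, 0, -0.8, 0, -1], [0, 0, -0.95, 0, -1], [0, 0, -0.95, 0, -1], [0, 0, -0.95, 0, -1]])

```text
clock: 18.25
position: [0.4666, -0.0685, 0.1889]
ee_rot: [0.401, 0.916, -0.0, -0.001]
ft_force: [-0.4, 0.4, -0.5]
grip_width: -0.003
grasp_force: 0.0
```

```bash
python3 - <<'E'
from h import *
for cam in("scene","wrist"):
  p=camera(cam); save(p,cam+"_end.png")
  hsv=cv2.cvtColor(p["img"],cv2.COLOR_RGB2HSV); X,u,v=world(p,hsv[...,1]>150); h=hsv[v,u,0].astype(int)
  for c,hue,g in(("red",0,(.561,.34)),("yellow",29,(.518,.151)),("blue",112,(.468,-.07))):
    s=X[(np.abs((h-hue+90)%180-90)<10)&(X[:,2]>.036)&(np.hypot(X[:,0]-g[0],X[:,1]-g[1])<.03)]
    if len(s)>20: print(cam,c,len(s),np.percentile(s[:,2],[50,90]).round(4),((s.min(0)+s.max(0))/2).round(4)[:2],np.ptp(s,0).round(3)[:2])
print(manip.get_obs()["clock"])
E
```

```text
scene red 146 [0.0476 0.0501] [0.5649 0.3399] [0.032 0.039]
scene yellow 41 [0.0475 0.0499] [0.5304 0.1485] [0.013 0.028]
scene blue 261 [0.0473 0.05  ] [ 0.4677 -0.0683] [0.035 0.04 ]
wrist yellow 455 [0.0437 0.0464] [0.5164 0.1462] [0.035 0.024]
wrist blue 251 [0.0466 0.0479] [ 0.4682 -0.0671] [0.039 0.037]
18.35
```

View pics/scene_end.png

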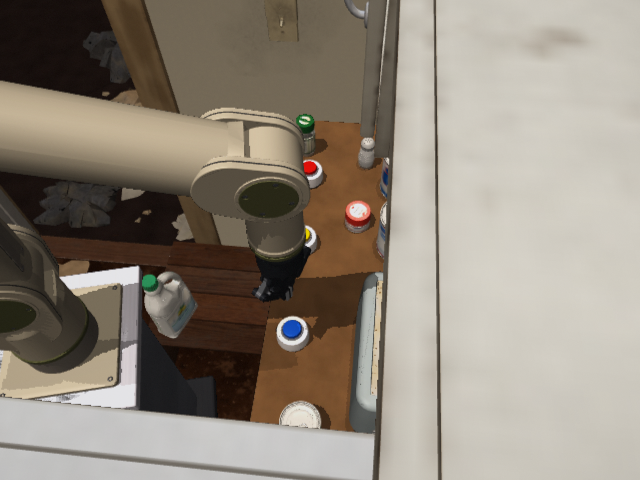

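All three caps are at about 48 mm: blue at (291,327), with red and yellow partly behind the arm at (311,168) and (305,235). The jars are in place.

```bash
python3 -c "
from h import *
print(ticket.hand_in())"
```

```text
the job is handed in; nothing more can be done
None
```

I pressed the red, then yellow, then blue button fully down with about 4–6 N each; all three caps measured about 48 mm afterwards, the timers and the jars in view looked unmoved, and I handed the job in with the arm clear at about 18 s.

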